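Take the bayonet sounder head off a control box

ROBOT

A 7-joint arm with a two-finger parallel gripper is mounted at the origin on the work surface. World frame = base frame: x ahead of the robot, y to its left, z up, the work surface at z = 0. Lengths are in m, angles in rad, forces in N, time in s.
With the tool pointing down it reaches from about 0.425 to 0.925 m from the base axis. Payload 6.8 kg.
Tool frame: the origin (TCP) lies between the finger pads; the fingertips stand 17 mm ahead of it and the grasp point (between the pads) lies 2 mm behind it; z points along the fingers, x is the direction in which the jaws open and shut, and the axes are right-handed (so a half turn about z gives the same grasp; the last joint's range is limited). The gripper opens to 85 mm and grips with 20 to 120 N. Pads are 22 mm wide; open, the fingers measure 114 mm over their backs; the gripper's body (76 mm by 85 mm) begins 54 mm behind the grasp point. The pads swing forward as they close: fully open they stand 13 mm farther back than shut.
Start: joints at [-0.108, 0.477, 0.022, 1.555, -0.011, 1.109, -0.083], TCP at [0.675, 0, 0.248] pointing down, gripper open.
Joint ranges: [-2.96, 2.96], [-0.34, 2.1], [-1.41, 1.46], [0.24, 2.44], [-1.37, 4.51], [0.17, 1.92], [-2.96, 2.96]. Speed limits (rad/s): [2.39, 2.39, 3.14, 3.14, 3.14, 3.14, 3.14].

INTERFACE

Orientations are given as a unit quaternion [w, x, y, z].
In Python, from station import readout, read_camera, get_calibration, bot, models gives the robot as it stands.
- The arm moves only by the tool carry_out, never from a script. Its argument "deltas" is a list of rows, each a list of 2 entries, a list of its own where there are three numbers: the shift along the tool's x, y, z in cm, then the turn about the tool's z in degrees. A call has 1 to 10 rows; each row is the pose to reach, as a shift and turn from the pose measured when the call began, along the tool's axes at that moment; what a row does not reach only later rows make up. A row lasts 1/8 s, in which the tool goes at most 62.5 mm and 10.7 degrees, less where a joint would pass 70% of its speed; a pose out of reach is approached as far as the arm can. A call with a gripper value outside its range is refused whole. "hand" is the opening, from 0 (shut) to 1 (fully open), set as the call begins (left out, the last holds). The fingers move at their own pace and stop on an object; "newtons" is the grip in N (left out, the last holds). Time passes only in rows, so rows that repeat a pose let the fingers close. It gives the time, the measured TCP pose, the force and the opening at its end, in the units of the state.
- readout.get_obs(): the state, without advancing time (a new reading comes with each control period).
- read_camera(name): name is "scene" or "side" or "wrist"; returns the picture (400x640x3 uint8, red, green, blue); there is no depth.
- get_calibration(name): a dict with "fov_y" (degrees; the focal length in pixels is half the picture's height over the tangent of half this angle, whatever the lens; pixels are square), "cx", "cy" (the principal point, pixels), "D" ([k1, k2, p1, p2, k3] as OpenCV has them; the pictures are not rectified), "world_from_camera" (4x4, takes a point from camera to world coordinates). Camera axes: x right, y down, z forward; pixel columns grow to the right and rows downward; lengths in m; the calibration is good to about 2 mm. A picture is of the moment at which its call begins: read the wrist's pose just before it. get_calibration takes no time and is no camera call; for the wrist camera it gives the pose at the moment of the call.
- bot.hand_in(): hands the job in, once; it reports no verdict.
Trained networks look in the newest picture that a camera, given by its name, has taken for a name from the list of things; names that differ only in an ending like _2 or _b are one class to them, and where a whole thing is asked for, a point or a joint stands for the part that bears it (a point fixed in the world has none). Each returns a list of dicts, best first, with "score" (0 to 1); they miss things now and then, are a little off and sometimes report something else, mostly with a low value. They report only what shows in the picture. A call takes as long as a camera call. They do not tell look-alikes from the thing itself.
- models.spot_in(query, camera): "centre" ([row, column] in pixels, amid what is visible of it).
The state is a dict: "t": time; "q": joint angles; "joint_vel": joint speeds; "joint_torque": joint torques, N m; "eef_pos": TCP position; "tool_rot": TCP orientation; "contact_force": force on the tool from outside, world axes, zero at the start; "torque": the same for the moment, N m; "gripper_width": opening from 0.0 (shut) to 1.0 (fully open).
Only numpy, scipy, OpenCV 4.12 (cv2) and the standard library are available. Lean on these libraries where they do the work, as an engineer would, in place of code of your own. Each camera call takes 0.05 s, during which the arm holds its last target. There are 200 camera calls.

TASK

Take the sounder head off the sloping control box: push the square release button above it right in, turn the head a quarter turn anticlockwise and lift it off. Then stand it upright inside the empty parts tray without dropping it and let go. Leave the other loose things on the bench where they are.

Things in the scene. Friction and masses are not known exactly. Their poses are not given: they have to be found in the camera images.
- console: Grey control box with a sloping top panel, fixed; origin under its middle on the table, x from its front to its rear. 200 x 200 mm in plan, 40 mm high in front, 134 mm at the rear. Panel 221 mm up the slope by 200 mm across, tilted 25 degrees. Small fixed switches 16 mm high stand on it 80 mm down the slope and 75 mm either side of the middle.
- mount_face (a point): Centre of the aluminium bayonet collar (86 mm across, 16 mm proud) at the level of the panel, the panel's middle. Own z is the panel's outward normal, 25 degrees from vertical, leaning to the box's front; own x points up the slope, own y level across it. The head's underside sits on the panel inside the collar.
- release_top (a point): Centre of the top face of the square grey release button, 22 x 22 mm, 72 mm up the slope from the collar's centre (along mount_face x), top 20 mm above the panel, in a low black frame 8 mm high. It is pushed straight into the panel, along mount_face -z, against about 3 N of friction, and stays in once pushed.
- release (a joint): Travel of the release button in m: 0 = out (locked), 0.010 = fully in, against a stop. Below about 0.007 its latch blocks the turning of the head. It has no spring and does not come back out.
- head_grip (a point): Centre of the grip of the loose grey sounder head (about 0.22 kg): a block 58 mm (own x) by 34 mm (own y: flats to take hold of) by 34 mm high, top perforated. Own z points out of its top. Flange 66 mm across from 17 to 27 mm below this point; underside 44.5 mm below. Seated and locked, own x points up the slope and this point is 44.5 mm out from mount_face along its z.
- head: The same head, origin at the centre of its round underside; two steel lugs along own x, 72 mm tip to tip. With the button in it turns anticlockwise from above (positive about own z) to a stop at about 95 degrees; from 80 degrees on it can be drawn straight out along mount_face z, and is clear of the collar after 20 mm. Play about 2 mm and 4 degrees.
- tray_floor (a point): Centre of the inner floor of the empty black parts tray, 4 mm above the table. Tray 180 mm (own x) by 150 mm (own y) outside, walls 4 mm thick, 25 mm high overall, fixed; own z up. A second tray of the same shape is full of white relays.
- stock_tray_floor (a point): Centre of the inner floor of the other tray, same size, which is full of white relays up to 33 mm high; fixed, stays as it is.
- carton: Bystander, loose: cardboard box, 100 x 70 x 50 mm; origin under its middle. To be left where it is.
- tape: Bystander, loose: yellow tape roll lying flat, 90 across, 25 high mm; origin under its middle. To be left where it is.
- driver: Bystander, loose: black-handled screwdriver lying flat, 140 long mm; origin under its middle. To be left where it is.
- flux: Bystander, loose: white bottle, 44 across, 100 high mm; origin under its middle. To be left where it is.
- fan: Bystander, loose: square grey cooling fan lying flat, 80 x 80 x 25 mm; origin under its middle. To be left where it is.
- terminal: Bystander, loose: white terminal block, 75 x 22 x 22 mm; origin under its middle. To be left where it is.
Not all that is in view belongs to the job. Leave any blue or pink look-alike of the head alone. Leave any turquoise look-alike of the part that bears tray_floor alone.

How it is judged:
By the outcome, as a careful person would: the job done as asked, in the order asked, and still so for the second after the job is handed in, with the robot touching nothing.
It also fails if it takes over 56 s, if anything falls off the work surface, if the arm or the gripper's body presses on something with over 40 N, if the wrist force passes 120 N, or if a joint passes its speed limit or range.

## Working session

There is one attempt and no reset: what is moved stays moved. The work goes in short steps, Python scripts to look and compute and a tool call to move; the robot and the scene stay as the last step left them, time stands still between calls to the robot, and variables do not carry over. Pictures are saved under pics/ and viewed, about 8 in all and at most 12, crops included, and the job is handed in when it is done.

Besides the shell and the picture viewer there is one more tool, called after "Emit:" by a JSON object that holds its "op" and its "data". carry_out: Moves the arm, as the interface text tells. Its arguments: {"type":"object","properties":{"deltas":{"type":"array"},"hand":{"type":"number"},"newtons":{"type":"number"}},"required":["deltas"]}

```bash
mkdir -p pics; ls; cat > h.py <<'E'
import numpy as np, cv2
from station import readout, read_camera, get_calibration, bot, models
from scipy.spatial.transform import Rotation as R
def KD(c):
    f=200/np.tan(np.radians(c["fov_y"]/2)); return np.array([[f,0,c["cx"]],[0,f,c["cy"]],[0,0,1.]]),np.array(c["D"],float)
def ray(c,rc):
    K,D=KD(c); u=cv2.undistortPoints(np.array([[[rc[1],rc[0]]]],float),K,D)[0,0]
    T=np.array(c["world_from_camera"]); d=T[:3,:3]@[u[0],u[1],1]; return T[:3,3],d/np.linalg.norm(d)
def at_z(c,rc,z):
    o,d=ray(c,rc); return o+d*(z-o[2])/d[2]
def proj(c,P):
    K,D=KD(c); T=np.linalg.inv(np.array(c["world_from_camera"]))
    p=cv2.projectPoints(np.array(P,float).reshape(-1,3),cv2.Rodrigues(T[:3,:3])[0],T[:3,3],K,D)[0][:,0]; return p[:,::-1]
def tri(rays):
    A=np.zeros((3,3));b=np.zeros(3)
    for o,d in rays:
        M=np.eye(3)-np.outer(d,d);A+=M;b+=M@o
    return np.linalg.solve(A,b)
def quat(q): return R.from_quat([q[1],q[2],q[3],q[0]])
def tool():
    s=readout.get_obs(); return np.array(s["eef_pos"]),quat(s["tool_rot"]).as_matrix(),s
E
python3 - <<'E'
from h import *
np.set_printoptions(precision=3,suppress=True)
for n in ["scene","side"]:
    im=read_camera(n);c=get_calibration(n)
    cv2.imwrite(f"pics/{n}0.png",im[:,:,::-1]); print(n,c["fov_y"],np.array(c["world_from_camera"])[:3])
    for q in ["console","mount_face","release_top","head_grip","tray_floor","stock_tray_floor","carton","flux","fan"]:
        for r in models.spot_in(q,n)[:3]: print(q,np.round(r["centre"],1),round(r["score"],2),at_z(c,r["centre"],0.09 if q in("console","mount_face","head_grip","release_top") else 0.004))
E
```

```text
pics
scene 57.34113848068078 [[ 0.87   0.413 -0.27   0.751]
 [ 0.494 -0.719  0.489 -0.442]
 [ 0.008 -0.559 -0.829  0.884]]
console [225.6 343.8] 0.89 [ 0.592 -0.002  0.09 ]
mount_face [218.8 347.6] 0.9 [0.592 0.02  0.09 ]
release_top [200.8 335.3] 0.32 [0.539 0.053 0.09 ]
head_grip [290.4 324.4] 0.71 [ 0.631 -0.174  0.09 ]
head_grip [272.1 274.8] 0.7 [ 0.51  -0.193  0.09 ]
head_grip [201.  336.6] 0.57 [0.542 0.055 0.09 ]
tray_floor [146.5 347.1] 0.67 [0.45  0.313 0.004]
tray_floor [107.7 281. ] 0.65 [0.167 0.361 0.004]
tray_floor [242.3 425.6] 0.49 [0.792 0.109 0.004]
stock_tray_floor [328.2 235.1] 0.65 [ 0.48  -0.331  0.004]
stock_tray_floor [306.2 403.6] 0.47 [ 0.806 -0.085  0.004]
carton [167.3 429. ] 0.93 [0.711 0.364 0.004]
flux [304.7 405.3] 0.83 [ 0.808 -0.079  0.004]
flux [215.1 364.9] 0.5 [0.612 0.106 0.004]
fan [241.7 425.7] 0.77 [0.792 0.111 0.004]
side 57.55396930593691 [[ 0.962 -0.179  0.207  0.244]
 [-0.274 -0.629  0.727 -0.905]
 [ 0.001 -0.756 -0.654  0.916]]
console [204.6 347.9] 0.7 [ 0.589 -0.024  0.09 ]
mount_face [200.3 343.9] 0.7 [0.583 0.001 0.09 ]
release_top [216.3 413.4] 0.4 [ 0.779 -0.14   0.09 ]
head_grip [239.3 368.1] 0.89 [ 0.596 -0.196  0.09 ]
head_grip [251.1 332.2] 0.77 [ 0.474 -0.212  0.09 ]
head_grip [190.3 336.4] 0.73 [0.574 0.061 0.09 ]
tray_floor [178.2 221.8] 0.96 [0.175 0.367 0.004]
tray_floor [173.5 290.6] 0.8 [0.457 0.321 0.004]
stock_tray_floor [302.4 348.6] 0.83 [ 0.486 -0.342  0.004]
stock_tray_floor [158.7 343.2] 0.47 [0.705 0.365 0.004]
flux [215.2 409.9] 0.66 [ 0.825 -0.051  0.004]
flux [209.6 292.8] 0.23 [0.417 0.097 0.004]
fan [188.8 386.4] 0.77 [0.804 0.116 0.004]
```

```bash
python3 - <<'E'
import cv2
for n in("scene","side"):
    im=cv2.imread(f"pics/{n}0.png")[70:370,180:500]; cv2.imwrite(f"pics/{n}0c.png",cv2.resize(im,None,fx=2,fy=2,interpolation=cv2.INTER_CUBIC))
E
```

```text
(no output)
```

View pics/scene0c.png

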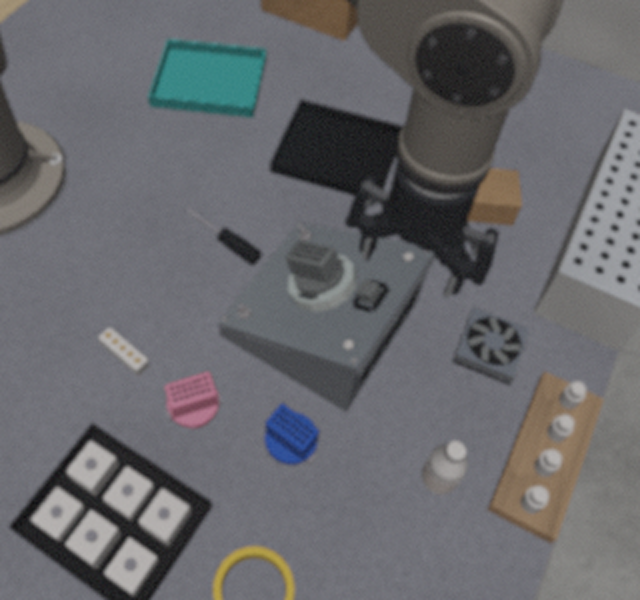

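View pics/side0c.png

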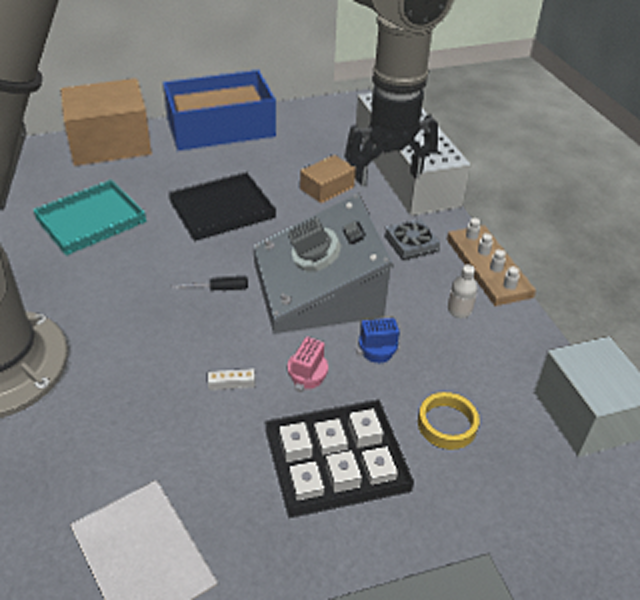

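The scene view shows the console mid-picture, with the head at about row 201, col 336 and the button at about row 215, col 365. The empty black tray is behind it, near (0.455, 0.317). The turquoise tray and the pink and blue heads are decoys. Next I fit the console and tray poses from both views.

```bash
cat >> h.py <<'E'
def console(p):
    x,y,a=p; Rc=R.from_euler('z',a).as_matrix(); t=np.array([x,y,0])
    s,c=np.sin(np.radians(25)),np.cos(np.radians(25))
    Rm=Rc@np.array([[c,0,-s],[0,1,0],[s,0,c]]); m=t+np.array([0,0,.087])
    return Rc,t,Rm,m
E
python3 - <<'E'
from h import *
from scipy.optimize import least_squares
np.set_printoptions(precision=4,suppress=True)
C={n:get_calibration(n) for n in("scene","side")}
M={'hg':(0,0,.0445),'bt':(.072,0,.02)}
Cn={'fl':(-.1,.1,.04),'fr':(-.1,-.1,.04),'rl':(.1,.1,.134),'rr':(.1,-.1,.134),'bfr':(-.1,-.1,0),'brr':(.1,-.1,0)}
obs=[("scene",k,v) for k,v in dict(hg=(313,262),bt=(371,290),fl=(305,225),fr=(222,322),rl=(435,262),rr=(357,368),brr=(347,408)).items()]+\
 [("side",k,v) for k,v in dict(hg=(311,238),bt=(354,231),fl=(255,247),fr=(272,305),rl=(360,197),rr=(390,264),bfr=(275,330),brr=(385,315)).items()]
def res(p):
    Rc,t,Rm,m=console(p); o=[]
    for n,k,v in obs:
        P=m+Rm@np.array(M[k]) if k in M else t+Rc@np.array(Cn[k])
        o.append(proj(C[n],P)[0]-[70+v[1]/2,180+v[0]/2])
    return np.array(o).ravel()
r=least_squares(res,[.6,0,-.3],loss='soft_l1');print(r.x,np.degrees(r.x[2]))
for (n,k,v),e in zip(obs,res(r.x).reshape(-1,2)):print(n,k,e)
Rc,t,Rm,m=console(r.x);print("mount",m,"grip",m+Rm@[0,0,.0445],"btn",m+Rm@[.072,0,.02])
# tray rim corners in side crop
for v in [(170,190),(249,174),(275,210),(200,238)]: print(at_z(C["side"],(70+v[1]/2,180+v[0]/2),.025 if v!=(200,238) else 0))
p,Rt,s=tool();print(p,Rt,s["q"],s["contact_force"],s["gripper_width"])
E
```

```text
[ 0.5759  0.0303 -0.099 ] -5.674438492901265
scene hg [0.5894 2.102 ]
scene bt [-0.1574 -0.4508]
scene fl [-1.0509 -0.3456]
scene fr [-0.2268 -0.9855]
scene rl [-4.9464  2.7503]
scene rr [1.4226 0.1046]
scene brr [ 4.1492 -0.546 ]
side hg [-1.221 -1.009]
side bt [-1.9569 -1.1856]
side fl [-1.5905  0.1605]
side fr [6.1996 0.4203]
side rl [-2.252   0.4399]
side rr [-1.1059  0.9916]
side bfr [ 1.876  -0.9769]
side brr [ 2.1029 -0.235 ]
mount [0.5759 0.0303 0.087 ] grip [0.5571 0.0321 0.1273] btn [0.6324 0.0247 0.1356]
[0.3605 0.3818 0.025 ]
[0.5361 0.3946 0.025 ]
[0.5559 0.2525 0.025 ]
[0.395  0.2355 0.    ]
[ 0.675  -0.      0.2483] [[ 1.     -0.0001  0.    ]
 [-0.0001 -1.      0.    ]
 [ 0.     -0.     -1.    ]] [-0.1081  0.477   0.0225  1.5554 -0.0115  1.1093 -0.0831] [-0.7608 -0.1553 -0.2876] 1.0028551745335514
```

Emit:
{"op": "carry_out", "data": {"deltas": [[[-2.5,-1.3,0],3],[[-5,-2.5,0],5.7],[[-5,-2.5,0],5.7]], "hand": 0}}

```text
t: 1.38
eef_pos: [0.6238, 0.0264, 0.2486]
tool_rot: [-0.0, 0.999, -0.049, -0.0]
contact_force: [0.1, 0.0, -0.7]
gripper_width: 0.375
```

```bash
python3 - <<'E'
from h import *
np.set_printoptions(precision=4,suppress=True)
p,Rt,s=tool(); c=get_calibration("wrist"); im=read_camera("wrist");print(p,Rt[:,0],s["q"],s["gripper_width"])
print(np.array(c["world_from_camera"])); im=im[:,:,::-1].copy()
np.save("w1.npy",np.array(c["world_from_camera"])); cv2.imwrite("pics/w1raw.png",im)
Rc,t,Rm,m=console([0.5759,0.0303,-0.099])
for P in ([0,0,.0445],[.072,0,.02],[-.08,.075,.016],[-.08,-.075,.016]):
    q=proj(c,m+Rm@np.array(P))[0]; print(P,q); cv2.drawMarker(im,(int(q[1]),int(q[0])),(0,0,255),0,12)
for q in ["head_grip","release_top","mount_face"]:print(q,models.spot_in(q,"wrist")[:3])
cv2.imwrite("pics/w1.png",im)
E
```

```text
[0.6238 0.0264 0.2486] [ 0.9953 -0.0973 -0.0006] [-0.1645  0.3935  0.0301  1.6841 -0.014   1.0647 -0.2275] 0.3753042260179906
[[ 0.9953 -0.0929 -0.0268  0.6318]
 [-0.0967 -0.9574 -0.2721  0.0949]
 [-0.0004  0.2735 -0.9619  0.3736]
 [ 0.      0.      0.      1.    ]]
[0, 0, 0.0445] [198.687 248.263]
[0.072, 0, 0.02] [201.5653 336.2026]
[-0.08, 0.075, 0.016] [109.3634 197.6891]
[-0.08, -0.075, 0.016] [248.1729 213.0593]
head_grip [{'centre': [306.5, 336.1], 'score': 0.85}, {'centre': [194.7, 250.0], 'score': 0.73}]
release_top [{'centre': [191.9, 332.1], 'score': 0.7}, {'centre': [155.4, 309.2], 'score': 0.24}]
mount_face [{'centre': [154.0, 306.7], 'score': 0.93}]
```

View pics/w1.png

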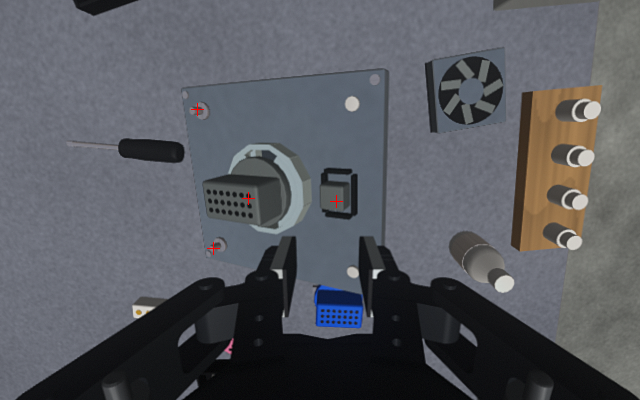

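The wrist view shows the head top near (col 228, row 200), the button near (335, 194) and switches at (200, 110) and (218, 244). The model fits to within a few pixels, so I'll zoom in to refine it.

```bash
python3 - <<'E'
import cv2
im=cv2.imread("pics/w1raw.png")[60:260,170:400]; cv2.imwrite("pics/w1z.png",cv2.resize(im,None,fx=3,fy=3,interpolation=cv2.INTER_CUBIC))
E
```

```text
(no output)
```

View pics/w1z.png

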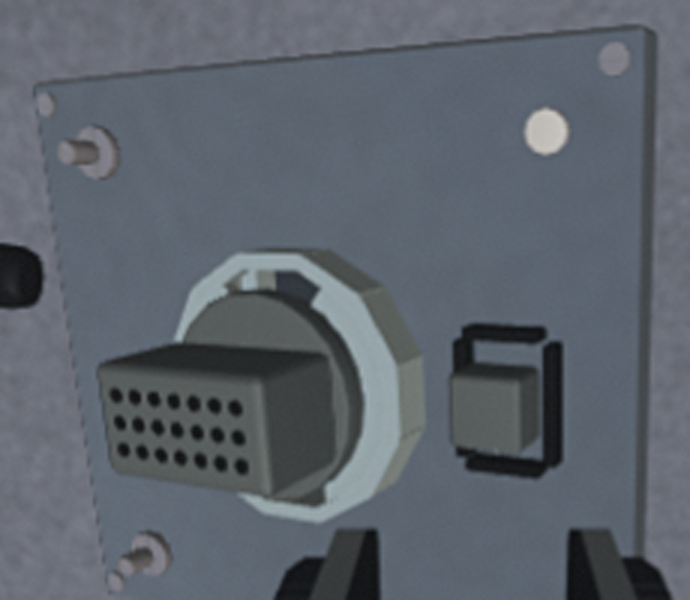

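```bash
python3 - <<'E'
from h import *
from scipy.optimize import least_squares
np.set_printoptions(precision=4,suppress=True)
c=get_calibration("wrist")
pts=[((-.029,.017,.0615),(100,368)),((.029,.017,.0615),(260,376)),((.029,-.017,.0615),(267,498)),((-.029,-.017,.0615),(110,472)),
((.061,.011,.02),(451,370)),((.083,.011,.02),(518,365)),((.083,-.011,.02),(522,452)),((.061,-.011,.02),(455,447)),
((-.08,.075,.016),(67,152)),((-.08,-.075,.016),(127,565)),((-.11,.1,0),(35,88)),((.1105,.1,0),(645,30))]
def res(p,full=False):
    Rc,t,Rm,m=console(p[:3]); m=m+[0,0,p[3]]
    e=np.array([proj(c,m+Rm@np.array(a))[0]-[60+b[1]/3,170+b[0]/3] for a,b in pts])
    return e if full else np.r_[e.ravel(),p[3]/.002]
r=least_squares(res,[.576,.03,-.1,0],loss='soft_l1',x_scale=[.01,.01,.1,.01]);print(r.x,np.degrees(r.x[2]));print(res(r.x,True))
Rc,t,Rm,m=console(r.x[:3]);m[2]+=r.x[3];print("mount",m,"grip",m+Rm@[0,0,.0445],"btn",m+Rm@[.072,0,.02]);print(Rm)
E
```

```text
[ 0.5741  0.0296 -0.0695 -0.0031] -3.9798701873890336
[[-2.3903 -1.1778]
 [-0.295   0.5982]
 [ 0.588   2.2904]
 [ 0.7528  1.0736]
 [ 0.4739 -1.2519]
 [ 3.9868  0.5257]
 [ 0.577  -0.4126]
 [-0.4602 -1.6404]
 [ 0.4334  0.242 ]
 [-0.0387  0.2961]
 [-1.5341 -0.3615]
 [-1.7947 -0.0963]]
mount [0.5741 0.0296 0.0839] grip [0.5553 0.0309 0.1242] btn [0.6307 0.0257 0.1324]
[[ 0.9041  0.0694 -0.4216]
 [-0.0629  0.9976  0.0293]
 [ 0.4226  0.      0.9063]]
```

Emit:
{"op": "carry_out", "data": {"deltas": [[[0,0,0.5],10],[[0,0,1],20],[[0,0,2],30],[[0,0,3],40],[[0,0,4],50],[[0,0,5],60],[[0,0,6],70],[[0,0,7],80],[[0,0,8],88.4],[[0,0,8],88.4]], "hand": 0}}

```text
t: 2.82
eef_pos: [0.6258, 0.024, 0.1675]
tool_rot: [-0.001, -0.682, 0.732, -0.0]
contact_force: [0.2, 0.1, -0.3]
gripper_width: -0.002
```

Emit:
{"op": "carry_out", "data": {"deltas": [[[-0.2,0.25,0.7],0],[[-0.2,0.25,1.4],0],[[-0.2,0.15,1.7],0],[[-0.2,0.0,2.0],0],[[-0.2,-0.1,2.3],0],[[-0.2,-0.2,2.5],0],[[-0.2,-0.2,2.5],0]]}}

```text
t: 3.7
eef_pos: [0.6277, 0.0261, 0.1445]
tool_rot: [-0.0, -0.682, 0.732, 0.0]
contact_force: [-8.5, 1.5, 18.9]
gripper_width: -0.001
```

Emit:
{"op": "carry_out", "data": {"deltas": [[[0,-0.05,0.15],0],[[0,-0.1,0.3],0],[[0,-0.15,0.4],0],[[0,-0.15,0.4],0]]}}

```text
t: 4.2
eef_pos: [0.6282, 0.026, 0.1439]
tool_rot: [-0.001, -0.682, 0.732, 0.002]
contact_force: [-14.9, 1.5, 31.5]
gripper_width: 0.0
```

```bash
python3 -c "
from h import *
p,Rt,s=tool();print(s)"
```

```text
{'t': 4.2, 'q': array([-0.38627652,  0.53228107,  0.33727027,  1.77814145, -0.22402671,
        0.87184278, -1.58847157]), 'joint_vel': array([-0.00078057, -0.00138252,  0.00057318,  0.00072125, -0.0003749 ,
       -0.0022513 , -0.00074774]), 'joint_torque': array([ 1.22462343e+00, -3.87965512e+01,  5.47849193e+00, -2.15208828e+01,
        1.18946009e-01, -4.84976962e+00, -1.30763496e-03]), 'eef_pos': array([0.62819962, 0.02604361, 0.14391384]), 'tool_rot': array([-5.84489991e-04, -6.81586463e-01,  7.31735103e-01,  1.81422800e-03]), 'contact_force': array([-14.86111697,   1.51958721,  31.53603379]), 'torque': array([0.28397292, 3.2512405 , 0.10100826]), 'gripper_width': 2.8271556623395668e-05}
```

Emit:
{"op": "carry_out", "data": {"deltas": [[[0,0.5,-1.5],0],[[0,1.5,-5],0],[[0,3.5,-8],0],[[0,6.5,-8],0],[[0,6.8,-8],0],[[0,6.8,-8],0]], "hand": 1}}

```text
t: 4.95
eef_pos: [0.5609, 0.0307, 0.2241]
tool_rot: [-0.0, -0.682, 0.732, 0.002]
contact_force: [-0.2, 0.1, 0.4]
gripper_width: 1.0
```

```bash
cat > ov.py <<'E'
import sys
from h import *
np.set_printoptions(precision=4,suppress=True)
p,Rt,s=tool(); c=get_calibration("wrist"); im=read_camera("wrist")[:,:,::-1].copy();print(p,Rt[:,0],s["q"],s["gripper_width"])
cv2.imwrite(f"pics/{sys.argv[1]}raw.png",im)
Rc,t,Rm,m=console([0.5741,0.0296,-.0695]);m[2]-=.002
for P in ([-.029,.017,.0615],[.029,.017,.0615],[.029,-.017,.0615],[-.029,-.017,.0615],[.061,.011,.01],[.083,.011,.01],[.083,-.011,.01],[.061,-.011,.01]):
    q=proj(c,m+Rm@np.array(P))[0]; print(P,q); im[int(q[0]),int(q[1])]=(0,0,255)
cv2.imwrite(f"pics/{sys.argv[1]}.png",im)
E
python3 ov.py w2
```

```text
[0.5609 0.0307 0.2241] [-0.0707 -0.9975 -0.0016] [-0.4651  0.3294  0.3746  1.8742 -0.1469  0.9673 -1.6664] 0.9997725022915749
[-0.029, 0.017, 0.0615] [253.979  306.2153]
[0.029, 0.017, 0.0615] [200.5661 302.2142]
[0.029, -0.017, 0.0615] [200.5455 351.7166]
[-0.029, -0.017, 0.0615] [253.9678 347.9069]
[0.061, 0.011, 0.01] [122.9615 312.2611]
[0.083, 0.011, 0.01] [ 94.062  311.2154]
[0.083, -0.011, 0.01] [ 94.0395 342.64  ]
[0.061, -0.011, 0.01] [122.9429 341.6778]
```

View pics/w2.png

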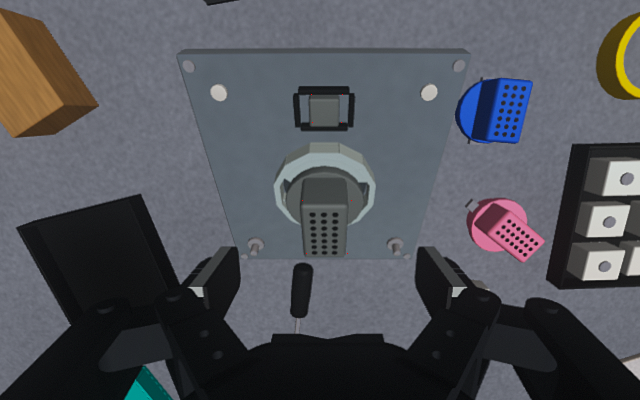

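Emit:
{"op": "carry_out", "data": {"deltas": [[[0,0.76,2],0],[[0,0.76,4],0],[[0,0.76,6],0],[[0,0.76,7.5],0],[[0,0.76,8.65],0],[[0,0.76,8.65],0]], "hand": 0.56, "newtons": 30}}

```text
t: 5.75
eef_pos: [0.5531, 0.0312, 0.1367]
tool_rot: [-0.001, -0.682, 0.732, 0.002]
contact_force: [-0.2, -0.5, 0.8]
gripper_width: 0.557
```

Clear of contact. Now I turn anticlockwise, which is negative about the tool's z.

Emit:
{"op": "carry_out", "data": {"deltas": [[[0,0,0],-10],[[0,0,0],-20],[[0,0,0],-30],[[0,0,0],-40],[[0,0,0],-48],[[0,0,0],-48]]}}

```text
t: 6.5
eef_pos: [0.5555, 0.0329, 0.1388]
tool_rot: [-0.002, 0.92, -0.391, -0.0]
contact_force: [2.5, 5.4, 5.0]
gripper_width: 0.559
```

```bash
python3 ov.py w3|head -1
```

```text
[0.5555 0.0329 0.1388] [ 0.6941 -0.7198 -0.0023] [-0.2742  0.4165  0.1322  1.9483 -0.0815  0.7801 -0.8989] 0.5594921430085694
```

View pics/w3.png

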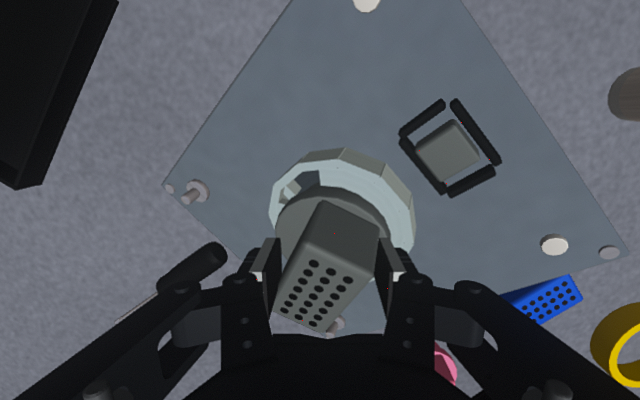

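The button is in and the head is turning, lagging the fork by about 17° as expected. I carry on.

Emit:
{"op": "carry_out", "data": {"deltas": [[[-0.07,0.2,0.05],-10],[[-0.07,0.2,0.05],-20],[[-0.07,0.2,0.05],-30],[[-0.07,0.2,0.05],-40],[[-0.07,0.2,0.05],-48],[[-0.07,0.2,0.05],-48]]}}

```text
t: 7.3
eef_pos: [0.5534, 0.034, 0.1394]
tool_rot: [-0.003, 1.0, 0.017, 0.0]
contact_force: [-4.2, 3.9, 6.9]
gripper_width: 0.559
```

Emit:
{"op": "carry_out", "data": {"deltas": [[[0,0,0],0],[[0,0,0],0],[[0,0,0],0],[[0,0,0],0],[[0,0,0],0],[[0,0,0],0]], "hand": 0.3, "newtons": 40}}

```text
t: 8.05
eef_pos: [0.5531, 0.0347, 0.1407]
tool_rot: [-0.003, 1.0, 0.017, 0.0]
contact_force: [-5.6, 3.2, 8.5]
gripper_width: 0.494
```

```bash
python3 ov.py w4|head -1
```

```text
[0.5531 0.0347 0.1407] [0.9994 0.0334 0.0007] [-0.1185  0.4107 -0.0662  1.9412  0.0277  0.789  -0.1654] 0.49355261810291445
```

View pics/w4.png

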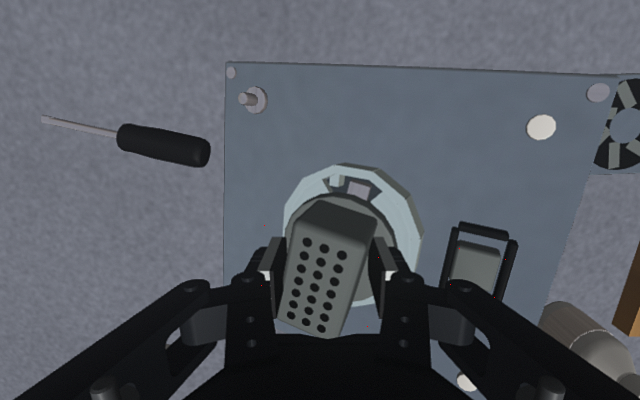

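The head is nearly round, still lagging by about 12°. I turn further with the grip on.

Emit:
{"op": "carry_out", "data": {"deltas": [[[0,0,0.1],-8],[[0,0,0.1],-16],[[0,0,0.1],-20],[[0,0,0.1],-20]], "hand": 0.3}}

```text
t: 8.6
eef_pos: [0.5507, 0.0334, 0.1408]
tool_rot: [-0.003, 0.982, 0.188, -0.002]
contact_force: [-12.8, -1.4, 16.0]
gripper_width: 0.494
```

```bash
python3 ov.py w5|head -1
```

```text
[0.5507 0.0334 0.1408] [ 0.9293  0.3694 -0.002 ] [-0.0536  0.4129 -0.1456  1.9388  0.0724  0.7985  0.1405] 0.49402286601992007
```

View pics/w5.png

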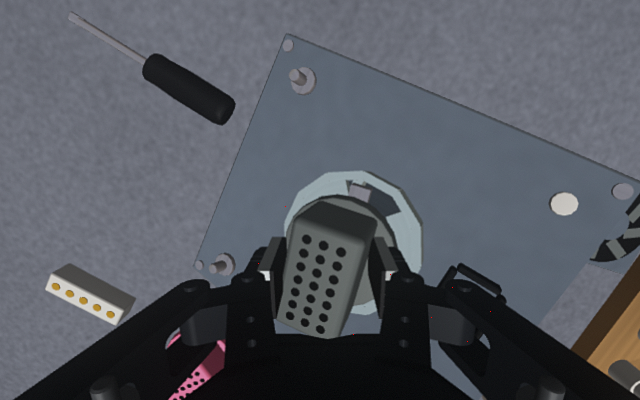

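Emit:
{"op": "carry_out", "data": {"deltas": [[[0,0,0],0],[[0,0,0],0],[[0,0,-3],0],[[0,0,-7],-10],[[0,0,-8],-20],[[0,0,-8],-30],[[0,0,-8],-40],[[0,0,-8],-50],[[0,0,-8],-60],[[0,0,-8],-66]], "hand": 1}}

```text
t: 9.9
eef_pos: [0.5513, 0.0329, 0.2208]
tool_rot: [-0.003, 0.72, 0.694, 0.0]
contact_force: [0.6, -0.6, 0.6]
gripper_width: 1.002
```

```bash
python3 ov.py w6; python3 - <<'E'
import cv2
im=cv2.imread("pics/w6raw.png")[100:300,200:460]; cv2.imwrite("pics/w6z.png",cv2.resize(im,None,fx=3,fy=3,interpolation=cv2.INTER_CUBIC))
E
```

```text
[0.5513 0.0329 0.2208] [0.037  0.9993 0.0054] [ 0.1314  0.3331 -0.3688  1.8578  0.1349  0.9786  1.239 ] 1.0020619252891114
[-0.029, 0.017, 0.0615] [170.1814 348.9916]
[0.029, 0.017, 0.0615] [249.5713 347.6614]
[0.029, -0.017, 0.0615] [248.2015 299.6748]
[-0.029, -0.017, 0.0615] [168.7104 303.0595]
[0.061, 0.011, 0.01] [286.6039 334.9338]
[0.083, 0.011, 0.01] [313.1961 334.3075]
[0.083, -0.011, 0.01] [312.5305 308.4844]
[0.061, -0.011, 0.01] [285.9175 309.4414]
```

View pics/w6z.png

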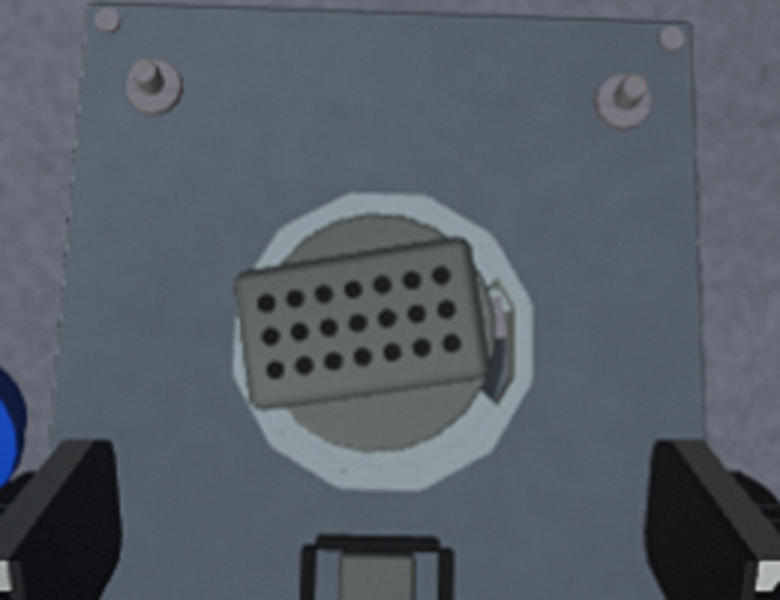

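The head is at about 97° against its stop and its lug is in the slot. I grip its ends with the jaws level across the slope, which squares it to about 92°.

Emit:
{"op": "carry_out", "data": {"deltas": [[[-0.28,0.55,2],0],[[-0.28,0.55,4],0],[[-0.28,0.55,6],0],[[-0.28,0.55,8],0],[[-0.28,0.55,9.35],0],[[-0.28,0.55,9.35],0]]}}

```text
t: 10.7
eef_pos: [0.5556, 0.0302, 0.1256]
tool_rot: [-0.004, 0.719, 0.695, -0.001]
contact_force: [-0.6, 1.2, 0.3]
gripper_width: 1.001
```

Emit:
{"op": "carry_out", "data": {"deltas": [[[0,0,0],0],[[0,0,0],0],[[0,0,0],0],[[0,0,0],0],[[0,0,0],0],[[0,0,0],0]], "hand": 0.4, "newtons": 40}}

```text
t: 11.45
eef_pos: [0.5563, 0.0311, 0.127]
tool_rot: [-0.004, 0.719, 0.695, 0.0]
contact_force: [-2.3, 1.1, 5.7]
gripper_width: 0.732
```

Opening is 62 mm, so the head is still askew by about 9°. I turn it back a little, then regrip.

Emit:
{"op": "carry_out", "data": {"deltas": [[[0,0,0],3],[[0,0,0],7],[[0,0,0],7]]}}

```text
t: 11.82
eef_pos: [0.5565, 0.0312, 0.1274]
tool_rot: [-0.004, 0.76, 0.65, 0.001]
contact_force: [0.2, 0.9, -1.7]
gripper_width: 0.726
```

Emit:
{"op": "carry_out", "data": {"deltas": [[[0,0,0],0],[[0,0,0],0],[[0,0,0],-5],[[0,0,0],-8],[[0,0,0],-8]], "hand": 0.9}}

```text
t: 12.45
eef_pos: [0.5566, 0.031, 0.1275]
tool_rot: [-0.004, 0.713, 0.701, 0.001]
contact_force: [-1.2, 0.4, 0.3]
gripper_width: 0.899
```

Emit:
{"op": "carry_out", "data": {"deltas": [[[0,0,0],0],[[0,0,0],0],[[0,0,0],0],[[0,0,0],0],[[0,0,0],0]], "hand": 0.4}}

```text
t: 13.08
eef_pos: [0.5569, 0.0321, 0.128]
tool_rot: [-0.004, 0.713, 0.701, 0.002]
contact_force: [-0.8, 3.8, 6.0]
gripper_width: 0.675
```

Emit:
{"op": "carry_out", "data": {"deltas": [[[0,-0.2,-0.45],0],[[0,-0.4,-0.9],0],[[0,-0.6,-1.3],0],[[0,-0.6,-1.3],0]]}}

```text
t: 13.58
eef_pos: [0.5508, 0.0318, 0.1414]
tool_rot: [-0.003, 0.713, 0.701, 0.002]
contact_force: [-0.1, 0.7, -0.5]
gripper_width: 0.674
```

Emit:
{"op": "carry_out", "data": {"deltas": [[[0.05,-0.4,-0.9],0],[[0.05,-0.8,-1.8],0],[[0.1,-1.2,-2.7],0],[[0.1,-1.6,-4.5],0],[[0.1,-1.6,-6.5],0],[[0.1,-1.6,-6.5],0]]}}

```text
t: 14.32
eef_pos: [0.5361, 0.0328, 0.2087]
tool_rot: [-0.002, 0.713, 0.701, 0.003]
contact_force: [0.6, 0.5, -2.2]
gripper_width: 0.67
```

```bash
python3 - <<'E'
from h import *
np.set_printoptions(precision=4,suppress=True)
p,Rt,s=tool();print(s["contact_force"],s["q"])
a=read_camera("wrist")[:,:,::-1][:,120:520]; b=read_camera("side")[:,:,::-1][70:270,220:420]
cv2.imwrite("pics/l1.png",np.hstack([a,cv2.resize(b,(400,400))]))
E
```

```text
[ 0.601   0.5244 -2.2229] [ 0.1399  0.3211 -0.3788  1.9072  0.1372  0.9362  1.2518]
```

View pics/l1.png

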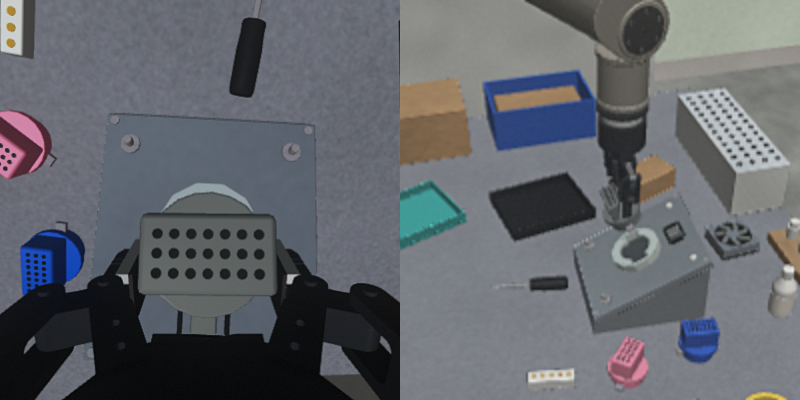

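Head is off and held. The side view shows the empty black tray clear of everything, so I carry the head over it.

Emit:
{"op": "carry_out", "data": {"deltas": [[[2.5,-1,-0.5],0],[[5.5,-2,-0.5],0],[[9,-3.3,-0.5],0],[[12.5,-4.6,-0.5],0],[[16,-6,-0.5],0],[[19.5,-7.3,-0.5],0],[[23,-8.6,-0.5],0],[[26,-9.7,-0.5],0],[[28.4,-10.6,-0.5],0],[[28.4,-10.6,-0.5],0]]}}

```text
t: 15.68
eef_pos: [0.4318, 0.3201, 0.213]
tool_rot: [-0.004, 0.711, 0.703, 0.001]
contact_force: [0.1, -1.1, -2.4]
gripper_width: 0.674
```

```bash
python3 - <<'E'
from h import *
np.set_printoptions(precision=4,suppress=True)
p,Rt,s=tool();print(p,Rt,s["q"]);c=get_calibration("wrist")
a=read_camera("wrist")[:,:,::-1].copy()
for P in [(.457,.318,.004)]:
    q=proj(c,P)[0];print(q);cv2.drawMarker(a,(int(q[1]),int(q[0])),(0,0,255),0,14)
b=read_camera("side")[:,:,::-1][60:260,180:380]
cv2.imwrite("pics/l2.png",np.hstack([a[:,120:520],cv2.resize(b,(400,400))]))
E
```

```text
[0.4318 0.3201 0.213 ] [[ 0.0123  0.9999 -0.0041]
 [ 0.9999 -0.0123  0.0072]
 [ 0.0071 -0.0042 -1.    ]] [-0.3267  0.336  -0.5139  1.8943  0.1898  0.9581  0.6325]
[198.3934 324.7767]
```

View pics/l2.png

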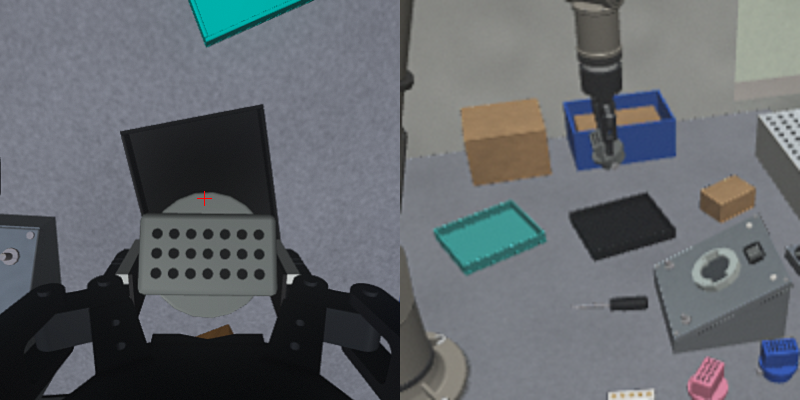

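Emit:
{"op": "carry_out", "data": {"deltas": [[[0,0,3],0],[[0,0,6],0],[[0,0,9],0],[[0,0,12],0],[[0,0,13.7],0],[[0,0,14.2],0],[[0,0,14.2],0]]}}

```text
t: 16.65
eef_pos: [0.4332, 0.3182, 0.0713]
tool_rot: [-0.003, 0.713, 0.701, 0.001]
contact_force: [0.2, -0.6, -1.4]
gripper_width: 0.673
```

Emit:
{"op": "carry_out", "data": {"deltas": [[[0,0,0.2],0],[[0,0,0.4],0],[[0,0,0.6],0],[[0,0,0.6],0]]}}

```text
t: 17.15
eef_pos: [0.4331, 0.3182, 0.0653]
tool_rot: [-0.003, 0.713, 0.701, 0.001]
contact_force: [0.2, -0.4, -2.6]
gripper_width: 0.672
```

Emit:
{"op": "carry_out", "data": {"deltas": [[[0,0,0.2],0],[[0,0,0.4],0],[[0,0,0.4],0]]}}

```text
t: 17.52
eef_pos: [0.433, 0.3181, 0.061]
tool_rot: [-0.003, 0.713, 0.701, 0.001]
contact_force: [-0.1, 0.7, -1.1]
gripper_width: 0.674
```

Emit:
{"op": "carry_out", "data": {"deltas": [[[0,0,0.15],0],[[0,0,0.3],0],[[0,0,0.3],0]]}}

```text
t: 17.9
eef_pos: [0.4329, 0.3181, 0.0579]
tool_rot: [-0.003, 0.713, 0.701, 0.0]
contact_force: [0.5, 0.9, -1.8]
gripper_width: 0.675
```

Emit:
{"op": "carry_out", "data": {"deltas": [[[0,0,0.15],0],[[0,0,0.3],0],[[0,0,0.45],0],[[0,0,0.45],0]]}}

```text
t: 18.4
eef_pos: [0.4333, 0.3183, 0.0551]
tool_rot: [-0.002, 0.713, 0.701, 0.001]
contact_force: [-3.6, -4.0, 18.4]
gripper_width: 0.671
```

Contact at TCP z of about 0.056. I lighten the grip and roll the head upright about its touching edge.

Emit:
{"op": "carry_out", "data": {"deltas": [[[0,0,0],0],[[0,0.3,0.0],0],[[0,0.6,0.1],0],[[0,0.9,0.2],0],[[0,1.2,0.3],0],[[0,1.5,0.45],0],[[0,1.5,0.45],0]], "newtons": 20}}

```text
t: 19.27
eef_pos: [0.4477, 0.3186, 0.0511]
tool_rot: [-0.003, 0.713, 0.701, 0.0]
contact_force: [-4.7, -0.7, 10.5]
gripper_width: 0.676
```

Emit:
{"op": "carry_out", "data": {"deltas": [[[0,0.3,0.15],0],[[0,0.6,0.3],0],[[0,0.9,0.5],0],[[0,1.1,0.6],0],[[0,1.1,0.6],0]]}}

```text
t: 19.9
eef_pos: [0.4582, 0.3186, 0.0453]
tool_rot: [-0.003, 0.713, 0.701, -0.0]
contact_force: [-2.6, -1.8, 7.2]
gripper_width: 0.673
```

```bash
python3 - <<'E'
from h import *
p,Rt,s=tool();print(p,s["contact_force"],s["torque"])
a=read_camera("wrist")[:,:,::-1][:,120:520]
b=read_camera("side")[:,:,::-1][110:210,220:320]
cv2.imwrite("pics/l3.png",np.hstack([a,cv2.resize(b,(400,400),interpolation=cv2.INTER_CUBIC)]))
E
```

```text
[0.45820835 0.31860269 0.04528073] [-2.63608024 -1.80067221  7.24729938] [-0.34957791  1.16498298  0.04065207]
```

View pics/l3.png

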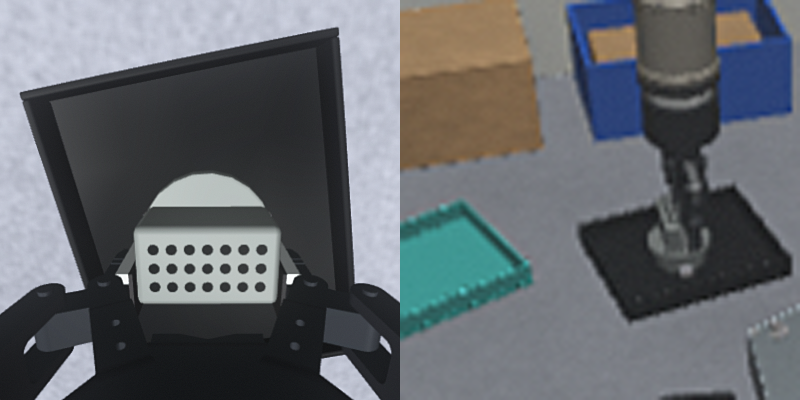

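```bash
python3 - <<'E'
from h import *
from scipy.optimize import least_squares
c=get_calibration("wrist"); p,Rt,s=tool()
# head upright-frame: X = world x side (own y, 17), Y = jaw (own x, 29), origin underside
pts=[((-.017,-.029,.0615),(226,255)),((-.017,.029,.0615),(226,401)),((.017,-.029,.0615),(303,257)),((.017,.029,.0615),(303,402)),((-.017,0,.0275),(207,328)),((-.033,0,.0275),(173,328))]
def res(q):
    x,y,z,th=q; M=R.from_euler('y',th).as_matrix()@R.from_euler('z',-1/57.3).as_matrix()
    return np.array([proj(c,np.array([x,y,z])+M@np.array(a))[0]-b for a,b in pts]).ravel()
r=least_squares(res,[.457,.318,.004,0],x_scale=[.01,.01,.01,.1]);print(r.x,np.degrees(r.x[3]),r.fun.reshape(-1,2).round(1))
E
```

```text
[ 0.4531918   0.31889922  0.00168568 -0.07424707] -4.254043611733337 [[-1.1 -0.6]
 [-0.9  2. ]
 [ 1.   1.4]
 [ 1.1 -3.5]
 [-1.1  0.3]
 [ 1.1  0.4]]
```

Only about 4° of tilt remains. I finish the roll, then open gently and retreat.

Emit:
{"op": "carry_out", "data": {"deltas": [[[0,0.2,0.05],0],[[0,0.4,0.1],0],[[0,0.4,0.1],0]]}}

```text
t: 20.38
eef_pos: [0.461, 0.3187, 0.0442]
tool_rot: [-0.003, 0.713, 0.702, -0.001]
contact_force: [-4.4, -0.6, 6.6]
gripper_width: 0.674
```

Emit:
{"op": "carry_out", "data": {"deltas": [[[0,0,0],0],[[0,0,0],0],[[0,0,0],0],[[0,0,0],0],[[0,0,0],0]], "hand": 1}}

```text
t: 21.0
eef_pos: [0.4611, 0.3187, 0.0443]
tool_rot: [-0.003, 0.713, 0.701, -0.001]
contact_force: [-0.8, -0.2, -0.2]
gripper_width: 1.001
```

Emit:
{"op": "carry_out", "data": {"deltas": [[[0,0,-1],0],[[0,0,-3],0],[[0,0,-6],0],[[0,0,-10],0],[[0,0,-14],0],[[0,0,-14],0]]}}

```text
t: 21.75
eef_pos: [0.4637, 0.3199, 0.1892]
tool_rot: [-0.003, 0.713, 0.701, 0.003]
contact_force: [-0.4, 0.4, 0.3]
gripper_width: 1.001
```

```bash
python3 - <<'E'
from h import *
p,Rt,s=tool();print(p,s["contact_force"],s["gripper_width"]); c=get_calibration("wrist")
a=read_camera("wrist")[:,:,::-1].copy()
M=R.from_euler('z',-1/57.3).as_matrix()
for P in [(-.017,-.029,.0615),(-.017,.029,.0615),(.017,-.029,.0615),(.017,.029,.0615)]:
    q=proj(c,np.array([.456,.319,.004])+M@np.array(P))[0];cv2.drawMarker(a,(int(q[1]),int(q[0])),(0,0,255),0,8)
b=read_camera("side")[:,:,::-1][110:310,180:380]
cv2.imwrite("pics/l4.png",np.hstack([a[:,120:520],cv2.resize(b,(400,400),interpolation=cv2.INTER_CUBIC)]))
E
```

```text
[0.46374167 0.31993006 0.18917878] [-0.41282787  0.35734364  0.31246334] 1.00094785940803
```

No pictures are left, so I check uprightness numerically by comparing the head's silhouette with the model at various tilts.

```bash
python3 - <<'E'
from h import *
c=get_calibration("wrist"); a=read_camera("wrist")
q0=proj(c,[.456,.319,.03])[0].astype(int); print(q0)
g=cv2.cvtColor(a,cv2.COLOR_RGB2GRAY); sub=g[q0[0]-110:q0[0]+110:10,q0[1]-110:q0[1]+110:10]; print(sub)
print(models.spot_in("head_grip","wrist")[:2]); s=models.spot_in
r=read_camera("scene"); cs=get_calibration("scene"); print([(d["centre"],round(d["score"],2)) for d in s("head_grip","scene")],proj(cs,[.456,.319,.0485]))
E
```

```text
[181 327]
[[131 138 135 136 137 132 132 132 135 135 143 131 131 131 131 139  37  38
  142 135 138 133]
 [134 138 146 135 139 137 137 147 134 136 137  32  37  22  36  36  36  28
  131 133 131 128]
 [131 142 127 133 137 133  35  35  21  35  36  34  36  35  34  37  36  28
  136 133 131 131]
 [136 143  41  26  41  38  37  37  35  35  34  34  34  33  33  34  33  35
  114 138 130 134]
 [136 134  33  43  40  39  35  35  34  33  32  32  32  32  33  32  32  34
   52 138 132 131]
 [136 127  52  43  42  37  34  34  34  31  31  30  30  31  30  31  31  33
   34 127 135 129]
 [135 130 134  24  37  38  34  33  32  31  30  30  29  30  29  32  30  31
   35 141 132 136]
 [123 138 133  22  40  36  33  32  33  30  29  30  28  28  31  31  31  32
   28 133 134 138]
 [126 128 131  33  39  36  33  30  33 120 131 128 128 119  30  30  33  33
   22 129 130 133]
 [137 131 129  61  39  36  35  32  55  67  66  66  66  65  43  29  32  32
   23 144 134 141]
 [134 128 132 136  21  36  35  32 134 131 132 131 129 128 129  30  33  35
   28 142 126 140]
 [120 128 123 133  23  34  34  30 133 131 134 132 132 129 131  32  
[... 427 characters left out ...]
  31  31  30  29  30  30  31  32  35  34  36
   37  25 129 137]
 [130 128 132 127 123 127  32  31  31  30  30  31  31  33  34  34  37  31
   23  23 131 136]
 [ 83  63  33 127 125 127  25  33  32  33  30  27  20  19  21  22  24  34
  103 139  76  53]
 [ 67  26  22 135 125 133  25  22  22  24  23  30  86 137 126 136 137 134
  131 133  29  30]
 [ 25  26  26 132 134 134  61 137 141 130 141 137 134 128 135 134 133 130
  135 133  26  27]
 [ 23  23  24 130 134 127 133 134 135 140 135 133 132 136 129 138 130 136
  137 131  28  28]]
[{'centre': [178.3, 327.9], 'score': 0.58}]
[([274.7, 277.2], 0.92), ([287.9, 323.5], 0.88), ([138.1, 347.3], 0.83), ([353.9, 315.1], 0.43)] [[136.34524135 350.67261392]]
```

```bash
python3 - <<'E'
from h import *
from scipy.optimize import least_squares
c=get_calibration("wrist"); g=cv2.cvtColor(read_camera("wrist"),cv2.COLOR_RGB2GRAY).astype(int)
col=np.median(g[130:230,320:335],axis=1).astype(int)
print([(130+i,col[i],col[i+1]) for i in range(99) if abs(col[i+1]-col[i])>14])
rw=np.median(g[185:210],axis=0).astype(int);print([(i,rw[i],rw[i+1]) for i in range(260,400) if abs(rw[i+1]-rw[i])>20])
for th in(-25,-10,-4,0,4,10):
    M=R.from_euler('y',th,degrees=True).as_matrix()
    print(th,[proj(c,np.array([.456,.319,.004])+M@np.array(P))[0][0].round(1) for P in [(-.033,0,.0275),(-.017,0,.0275),(-.017,0,.0615),(.017,0,.0615)]])
E
```

```text
[(144, np.int64(33), np.int64(67)), (145, np.int64(67), np.int64(112)), (146, np.int64(112), np.int64(131)), (161, np.int64(133), np.int64(107)), (162, np.int64(107), np.int64(52)), (167, np.int64(47), np.int64(73)), (168, np.int64(73), np.int64(97)), (169, np.int64(97), np.int64(112)), (176, np.int64(125), np.int64(88)), (177, np.int64(88), np.int64(71)), (179, np.int64(73), np.int64(99)), (180, np.int64(99), np.int64(125)), (185, np.int64(126), np.int64(104)), (186, np.int64(104), np.int64(70)), (188, np.int64(67), np.int64(89)), (189, np.int64(89), np.int64(122)), (194, np.int64(131), np.int64(111)), (195, np.int64(111), np.int64(74)), (197, np.int64(60), np.int64(87)), (198, np.int64(87), np.int64(119)), (204, np.int64(122), np.int64(107)), (206, np.int64(114), np.int64(129)), (210, np.int64(130), np.int64(101)), (211, np.int64(101), np.int64(45)), (212, np.int64(45), np.int64(28))]
[(294, np.int64(44), np.int64(86)), (295, np.int64(86), np.int64(119)), (301, np.int64(121), np.int64(88)), (304, np.int64(78), np.int64(99)), (305, np.int64(99), np.int64(122)), (309, np.int64(122), np.int64(96)), (344, np.int64(103), np.int64(82)), (350, np.int64(125), np.int64(97)), (351, np.int64(97), np.int64(76)), (354, np.int64(85), np.int64(112)), (359, np.int64(124), np.int64(100)), (360, np.int64(100), np.int64(72)), (361, np.int64(72), np.int64(36))]
-25 [np.float64(138.6), np.float64(154.4), np.float64(141.9), np.float64(180.9)]
-10 [np.float64(144.0), np.float64(161.1), np.float64(159.7), np.float64(200.3)]
-4 [np.float64(147.0), np.float64(164.2), np.float64(167.6), np.float64(207.5)]
0 [np.float64(149.2), np.float64(166.4), np.float64(172.9), np.float64(212.0)]
4 [np.float64(151.7), np.float64(168.6), np.float64(178.3), np.float64(216.1)]
10 [np.float64(155.7), np.float64(172.1), np.float64(186.3), np.float64(221.9)]
```

```bash
python3 -c "
from h import *
print(bot.hand_in())"
```

```text
the job is handed in; nothing more can be done
None
```

The sounder head is off the control box and standing upright near the middle of the empty black tray. I handed the job in shortly after t = 21.75 s.

**Removal:** I pushed the release button in until it hit its hard stop, at about 34 N along its normal. The tool can only point straight down, so I turned the head with the half-open jaws as a fork. It went to its stop at about 97°, and I turned it back to about 92° before lifting. I then gripped it by its ends and drew it out along the panel's normal.

**Placing:** I set the head's lower edge on the tray floor and rolled it upright under a light grip before letting go.

**Checks after release:**
- **Upright:** the visible side face measured 6.5 pixels in the wrist image. The upright model predicts 6.5 pixels, and a 4° lean gives 3.4 or 9.7.
- **Size disagreement:** the top face measured 43 pixels against 39 predicted, so scale and height agree only roughly.
- **Position:** the scene camera found the head within about 4 pixels of where the tray placing puts it.
- **Contact:** the gripper was clear and the force reading was near zero.

I had used all 12 picture views, so I could not look at the released head. I also did not check the loose things on the bench after the release. No move went near them, and the last side view I saw, which covered only part of the bench, showed nothing disturbed.

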